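# Put the canister and the fallen tin away in the divided crate

## Task

Put the wide square canister and the fallen slim tin away into the two empty cells of the divided blue crate: the canister in the empty wide cell, the slim tin in the empty narrow cell, both fully down on the cell floor and upright with their caps up. The slim tin has fallen over: first stand it upright on the open bench, away from the crate, and let go of it there, then take it again and put it in its cell. Leave the bottle and the other slim tin standing in their cells, and do not knock or shift the carton and the can on the bench.

Things in the scene. Friction and masses are not known exactly. Their poses are not given: they have to be found in the camera images.
- slim_stored: Bystander: Square metal tin, 46 x 46 mm, 140 mm long over all (body 126 mm, then a round cap 30 mm across and 14 mm high), about 0.25 kg, plain metal with a paper band. Origin at its centre (70 mm from either end); z points along it towards the cap; x and y are square to its flat sides. It stands upright in one of the two narrow cells from the start (its top 154 mm above the bench).
- slim_fallen: Square metal tin, 46 x 46 mm, 140 mm long over all (body 126 mm, then a round cap 30 mm across and 14 mm high), about 0.25 kg, plain metal with a paper band. Origin at its centre (70 mm from either end); z points along it towards the cap; x and y are square to its flat sides. It lies alone on the bench on one flat side at the start (z level, origin 23 mm above the bench).
- canister: Square metal canister, 64 x 64 mm, 120 mm tall over all (body 108 mm, then a round lid 56 mm across and 12 mm high), about 0.35 kg, plain metal with a paper band. Origin at its centre, 60 mm above its base; z points up to the lid, x and y are square to its sides. Stands upright at the start, with the carton close beside it.
- crate: Blue plastic crate, fixed, 196 x 196 mm, walls 56 mm high, holding four cell blocks in a 2 x 2 grid at 90 mm pitch, in any order. Origin at the centre of its underside on the bench; x and y along its sides.
- cell_slim_floor (a point): Floor of the empty narrow cell: cell block of the crate, a fixed square block 88 x 88 mm, 64 mm high, its underside 6 mm above the bench, so its top is 70 mm above the bench. Square pocket 53 x 53 mm, 56 mm deep. This point is the centre of the pocket's floor, 14 mm above the bench; x and y along its sides.
- cell_wide_floor (a point): Floor of the empty wide cell: cell block of the crate, a fixed square block 88 x 88 mm, 64 mm high, its underside 6 mm above the bench, so its top is 70 mm above the bench. Square pocket 71 x 71 mm, 56 mm deep. This point is the centre of the pocket's floor, 14 mm above the bench; x and y along its sides.
- bottle: Bystander: round amber glass bottle, 62 mm across, 185 mm tall with a narrow neck, standing in the other wide cell (same pocket as the empty one), so its top is 199 mm above the bench. Origin at the centre of its underside, z up.
- carton: Bystander: cardboard carton, 56 mm (its x) by 70 mm (its y), 125 mm tall, standing on the bench some 15 mm from one side of the canister. Origin at the centre of its underside.
- can: Bystander: round food can, 66 mm across, 115 mm tall, standing on the bench by itself. Origin at the centre of its underside.
Not all that is in view belongs to the job. What is shaped like the slim_fallen but pink, purple or yellow is not meant.

How it is judged:
By the outcome, as a careful person would: the job done as asked, in the order asked, and still so for the second after the job is handed in, with the robot touching nothing.
It also fails if it takes over 72 s, if anything falls off the work surface, if the arm or the gripper's body presses on something with over 40 N, if the wrist force passes 120 N, or if a joint passes its speed limit or range.

## Robot

A 6-joint arm with a two-finger parallel gripper is mounted at the origin on the work surface. World frame = base frame: x ahead of the robot, y to its left, z up, the work surface at z = 0. Lengths are in mm, angles in rad, forces in N, time in s.
With the tool pointing down it reaches from about 400 to 925 mm from the base axis. Payload 12.5 kg.
Tool frame: the origin (TCP) lies on the centre line of the jaws, within the pads' length; the fingertips stand 8 mm ahead of it and the grasp point (between the pads) lies 11 mm behind it; z points along the fingers, x is the direction in which the jaws open and shut, and the axes are right-handed (so a half turn about z gives the same grasp; the last joint's range is limited). The gripper opens to 95 mm and grips with 3 to 60 N. Pads are 20 mm wide; open, the fingers measure 119 mm over their backs; the gripper's body (75 mm by 180 mm) begins 59 mm behind the grasp point.
Start: joints at [1.089, 0.491, 1.559, -0, 1.092, -0.106], TCP at [229.37, 581.408, 222.661] pointing down, gripper open.
Joint ranges: [-3.1, 3.1], [-0.84, 2.19], [0.05, 2.79], [-1.13, 4.28], [0.06, 2.93], [-2.69, 2.69]. Speed limits (rad/s): [2.22, 2.22, 2.79, 3.14, 3.14, 3.14].

## Interface

Orientations are given as [roll, pitch, yaw] about the fixed x, y, z axes, in that order (R = Rz(yaw) Ry(pitch) Rx(roll)).
In Python, from cell import env gives the robot as it stands. The module is installed in compiled form; this text tells all that it offers.
- The arm moves only by the tool send_rows, never from a script. Its argument "moves" is a list that holds one entry, the list of rows, each a list of 6 numbers: the shift along the tool's x, y, z as a fraction of full scale, then the turn, a rotation vector about the tool's x, y, z as a fraction of full scale. A call has 1 to 12 rows; each row is the pose to reach, as a shift and turn from the pose commanded when the call began, along the tool's axes at that moment; what a row does not reach only later rows make up. Full scale, the value 1, is 0.3 m for a shift and 90 degrees for a turn. A row lasts 1/12 s, in which the tool goes at most 41.7 mm and 7.16 degrees, less where a joint would pass 70% of its speed; a pose out of reach is approached as far as the arm can. A call with a number of a shift or a turn outside -1 to 1 is refused whole. A call with a gripper value outside its range is refused whole. "grip" is the gripper's target within -1 to 1 (shut at 1, half-way at 0, fully open at -1), set as the call begins (left out, the last holds). The fingers move at their own pace and stop on an object; the grip force is fixed at half the most. Time passes only in rows, so rows that repeat a pose let the fingers close. It gives the time, the measured TCP pose, the force and the opening at its end, in the units of the state.
- env.state(): the state, without advancing time (a new reading comes with each control period).
- env.read_camera(name): name is "scene" or "side" or "wrist"; returns a dict with "image" (400x640x3 uint8, red, green, blue), "mtx" (3x3 intrinsics, pixels), "T" (4x4, takes a point from camera to world coordinates); the wrist camera has in their place "mount" (4x4, takes a point from camera to tool coordinates, whose origin is the TCP and whose axes are the tool frame's). Camera axes: x right, y up, looking along -z (the intrinsics and any distortion apply to the point x, -y, -z); pixel columns grow to the right and rows downward; lengths in mm; the calibration is good to about 2 mm. A picture is of the moment at which its call begins: read the wrist's pose just before it. There is no depth.
- env.job_done(): hands the job in, once; it reports no verdict.
Trained networks look in the newest picture that a camera, given by its name, has taken for a name from the list of things; names that differ only in an ending like _2 or _b are one class to them, and where a whole thing is asked for, a point or a joint stands for the part that bears it (a point fixed in the world has none). Each returns a list of dicts, best first, with "confidence" (0 to 1); they miss things now and then, are a little off and sometimes report something else, mostly with a low value. They report only what shows in the picture. A call takes as long as a camera call. They do not tell look-alikes from the thing itself.
- env.look_for(camera, thing): "xy" ([column, row] in pixels, amid what is visible of it).
- env.outline_of(camera, thing): "region" (400x640 bool, what is visible of it) and "xy" ([column, row] in pixels, amid what is visible of it).
The state is a dict: "t": time; "joints": joint angles; "qvel": joint speeds; "tau": joint torques, N m; "eef_pos": TCP position; "tcp_rot": TCP orientation; "ft_force": force on the tool from outside, world axes, zero at the start; "moment": the same for the moment, N m; "opening": opening from 0.0 (shut) to 1.0 (fully open).
Only numpy, scipy, OpenCV 4.12 (cv2) and the standard library are available. Lean on these libraries where they do the work, as an engineer would, in place of code of your own. Each camera call takes 0.05 s, during which the arm holds its last target. There are 200 camera calls.

## Working session

There is one attempt and no reset: what is moved stays moved. The work goes in short steps, Python scripts to look and compute and a tool call to move; the robot and the scene stay as the last step left them, time stands still between calls to the robot, and variables do not carry over. Pictures are saved under pics/ and viewed, about 8 in all and at most 12, crops included, and the job is handed in when it is done.

Besides the shell and the picture viewer there is one more tool, called after "Request:" as name([rows], argument=value, ...), one row to a line, values as JSON. send_rows: Moves the arm, as the interface text tells. Its arguments: {"type":"object","properties":{"moves":{"type":"array","items":{"type":"array","items":{"type":"array","items":{"type":"number"}}}},"grip":{"type":"number"}},"required":["moves"]}

```bash
mkdir -p pics; cat > h.py <<'E'
import numpy as np, cv2
from cell import env
from scipy.spatial.transform import Rotation as R
def shot(cam,fn=None):
    s=env.state(); c=env.read_camera(cam)
    if 'T' not in c:
        T=np.eye(4); T[:3,:3]=R.from_euler('xyz',s['tcp_rot']).as_matrix(); T[:3,3]=s['eef_pos']
        c['T']=T@c['mount']
    if fn: cv2.imwrite('pics/'+fn,c['image'][:,:,::-1])
    return c
def proj(c,P):
    P=np.atleast_2d(np.array(P,float)); T=np.linalg.inv(c['T'])
    p=P@T[:3,:3].T+T[:3,3]; q=np.c_[p[:,0],-p[:,1],-p[:,2]]@np.array(c['mtx']).T
    return q[:,:2]/q[:,2:]
def back(c,uv,z):
    d=np.linalg.inv(c['mtx'])@[uv[0],uv[1],1]; d=c['T'][:3,:3]@[d[0],-d[1],-d[2]]
    o=c['T'][:3,3]; return o+d*(z-o[2])/d[2]
E
python3 - <<'E'
from h import *
print(env.state())
ims=[]
for cam in ['scene','side']:
    c=shot(cam,cam+'0.png'); print(cam,[k for k in c],np.round(c['mtx'],1).tolist(),np.round(c['T'],2).tolist())
    for n,z in [('slim_stored',60),('slim_fallen',30),('canister',60),('crate',35),('bottle',90),('carton',62),('can',57),('cell_slim_floor',14),('cell_wide_floor',14)]:
        for d in env.look_for(cam,n): print(cam,n,np.round(d['xy']),round(d['confidence'],2),np.round(back(c,d['xy'],z)))
E
```

```text
{'t': 0.0, 'joints': array([ 1.08937257e+00,  4.91563823e-01,  1.55943923e+00,  3.36173254e-05,
        1.09165288e+00, -1.05609274e-01]), 'qvel': array([-0.00214233, -0.00042309,  0.00022285, -0.00034368,  0.00106588,
       -0.00152853]), 'tau': array([-1.91343832e-03, -6.12640071e+01, -2.58183235e+01,  6.92352327e-02,
        4.80918330e-02, -8.76712147e-05]), 'eef_pos': array([229.26984082, 581.19644662, 222.06260114]), 'tcp_rot': array([-3.14145092e+00,  1.05421497e-03,  1.19496641e+00]), 'ft_force': array([-0.465528  ,  0.56307851,  0.14664488]), 'moment': array([0.03929935, 0.03002467, 0.08275226]), 'opening': 1.0002665655000194}
scene ['image', 'mtx', 'T'] [[385.0, 0.0, 320.8], [0.0, 385.0, 201.4], [0.0, 0.0, 1.0]] [[0.85, -0.28, 0.45, 976.28], [0.52, 0.48, -0.7, -800.74], [-0.02, 0.83, 0.56, 683.08], [0.0, 0.0, 0.0, 1.0]]
scene slim_stored [405. 152.] 0.83 [572. 400.  60.]
scene slim_fallen [393. 218.] 0.96 [678.  52.  30.]
scene slim_fallen [278. 227.] 0.91 [ 415. -145.   30.]
scene slim_fallen [315. 165.] 0.7 [316. 209.  30.]
scene slim_fallen [328. 208.] 0.56 [492.   1.  
[... 472 characters left out ...]
2, 281.33], [-0.28, 0.66, -0.7, -685.49], [0.01, 0.73, 0.68, 738.84], [0.0, 0.0, 0.0, 1.0]]
side slim_stored [328. 125.] 0.67 [644. 407.  60.]
side slim_fallen [248. 186.] 0.86 [325. 183.  30.]
side slim_fallen [314. 216.] 0.74 [482.  10.  30.]
side slim_fallen [374. 195.] 0.67 [675.  48.  30.]
side canister [394. 260.] 0.76 [ 614. -213.   60.]
side crate [318. 168.] 0.81 [549. 207.  35.]
side bottle [302. 142.] 0.96 [519. 284.  90.]
side carton [361. 256.] 0.87 [ 542. -182.   62.]
side can [392. 356.] 0.58 [ 512. -422.   57.]
side cell_slim_floor [331. 155.] 0.72 [620. 292.  14.]
side cell_slim_floor [364. 259.] 0.21 [ 564. -156.   14.]
side cell_wide_floor [287. 141.] 0.64 [497. 417.  14.]
```

View pics/scene0.png

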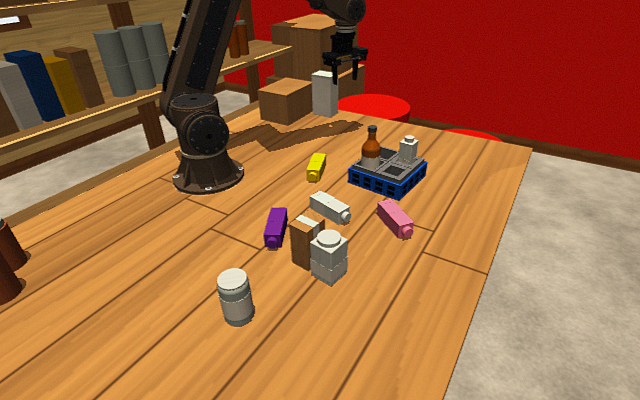

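View pics/side0.png

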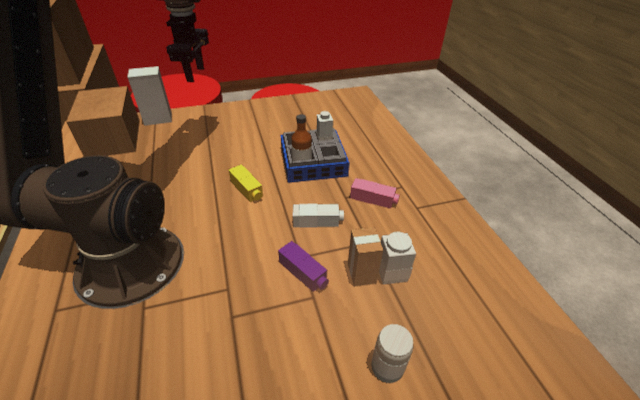

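The fallen slim tin could be mistaken for several things in the scene view: pink (393,218), purple (278,227), yellow (315,165), or the stored tin (405,152). I choose the plain metal one at scene (328,208) / side (314,216). Next I'll move the wrist camera over for a close look.

```bash
cat >> h.py <<'E'
def rel(pos,rot,frm=None):
    """row numbers from the measured (or given) pose to a target pose"""
    s=env.state(); p0,r0=frm if frm else (s['eef_pos'],s['tcp_rot'])
    A=R.from_euler('xyz',r0); B=R.from_euler('xyz',rot)
    sh=A.inv().apply(np.array(pos)-p0)/300; rv=(A.inv()*B).as_rotvec()/(np.pi/2)
    print('t %.2f'%s['t'],'pos',np.round(s['eef_pos'],1),'rot',np.round(s['tcp_rot'],4),'ROW',np.round(sh,4).tolist()+np.round(rv,4).tolist(),
     'rows>=',round(max(np.linalg.norm(sh)*300/41.7,np.linalg.norm(rv)*90/7.16),1))
E
python3 - <<'E'
from h import *
c=env.read_camera('wrist'); print(np.round(c['mount'],2).tolist(),np.round(c['mtx'],1).tolist())
rel([560,200,420],[np.pi,0,0.4])
rel([560,200,420],[np.pi,0,1.57])
E
```

```text
[[1.0, 0.0, -0.0, 0.45], [-0.0, -0.97, -0.25, -69.69], [-0.0, 0.25, -0.97, -163.59], [0.0, 0.0, 0.0, 1.0]] [[294.5, 0.0, 314.2], [0.0, 294.5, 199.3], [0.0, 0.0, 1.0]]
t 1.05 pos [229.4 581.4 222.6] rot [ 3.1416 -0.      1.195 ] ROW [-0.7781, 1.4918, -0.6578, 0.0, -0.0, 0.5061] rows>= 13.0
t 1.05 pos [229.4 581.4 222.6] rot [ 3.1416 -0.      1.195 ] ROW [-0.7781, 1.4918, -0.6578, 0.0, -0.0, -0.2387] rows>= 13.0
```

Request:
send_rows([
  [[-0.25,0.5,-0.6,0,0,0.25],[-0.39,0.75,-0.65,0,0,0.25],[-0.39,0.75,-0.65,0,0,0.25],[-0.39,0.75,-0.65,0,0,0.25],[-0.39,0.75,-0.65,0,0,0.25],[-0.39,0.75,-0.65,0,0,0.25],[-0.39,0.75,-0.65,0,0,0.25],[-0.39,0.75,-0.65,0,0,0.25],[-0.39,0.75,-0.65,0,0,0.25]],
])

```text
t: 1.8
eef_pos: [398.5, 387.6, 421.5]
tcp_rot: [3.14, -0.006, 0.799]
ft_force: [-0.1, -0.1, 0.5]
opening: 1.001
```

```bash
python3 - <<'E'
from h import *
rel([550,180,420],[np.pi,0,0.4])
E
```

```text
t 1.80 pos [398.5 387.6 421.5] rot [ 3.1399 -0.0057  0.7989] ROW [-0.1437, 0.8446, 0.0055, 0.0003, -0.0038, 0.254] rows>= 6.2
```

Request:
send_rows([
  [[-0.144,0.845,0,0,0,0.254],[-0.144,0.845,0,0,0,0.254],[-0.144,0.845,0,0,0,0.254],[-0.144,0.845,0,0,0,0.254],[-0.144,0.845,0,0,0,0.254],[-0.144,0.845,0,0,0,0.254],[-0.144,0.845,0,0,0,0.254],[-0.144,0.845,0,0,0,0.254],[-0.144,0.845,0,0,0,0.254]],
])

```text
t: 2.55
eef_pos: [547.7, 183.0, 417.1]
tcp_rot: [-3.141, 0.001, 0.403]
ft_force: [0.1, 1.1, -0.1]
opening: 1.0
```

```bash
python3 - <<'E'
from h import *
c=shot('wrist','w1.png'); s=env.state(); print(s['eef_pos'],s['tcp_rot'])
for n,z in [('slim_fallen',30),('slim_stored',130),('cell_slim_floor',14),('cell_wide_floor',14),('bottle',150),('crate',35)]:
    for d in env.look_for('wrist',n): print(n,np.round(d['xy']),round(d['confidence'],2),np.round(back(c,d['xy'],z)))
E
```

```text
[547.33330138 183.66689407 417.430063  ] [-3.14105314e+00  3.29775330e-04  4.03829284e-01]
slim_fallen [204.  96.] 0.96 [321. 215.  30.]
slim_fallen [347. 239.] 0.82 [667.  69.  30.]
slim_fallen [180. 252.] 0.78 [370. -89.  30.]
slim_fallen [257. 227.] 0.69 [493.  22.  30.]
slim_stored [387.  90.] 0.63 [598. 333. 130.]
cell_slim_floor [355. 142.] 0.62 [604. 248.  14.]
cell_wide_floor [337.  64.] 0.7 [517. 359.  14.]
cell_wide_floor [356. 143.] 0.5 [608. 247.  14.]
cell_wide_floor [255. 227.] 0.42 [489.  14.  14.]
bottle [306. 115.] 0.57 [505. 254. 150.]
crate [293.  88.] 0.89 [462. 291.  35.]
```

View pics/w1.png

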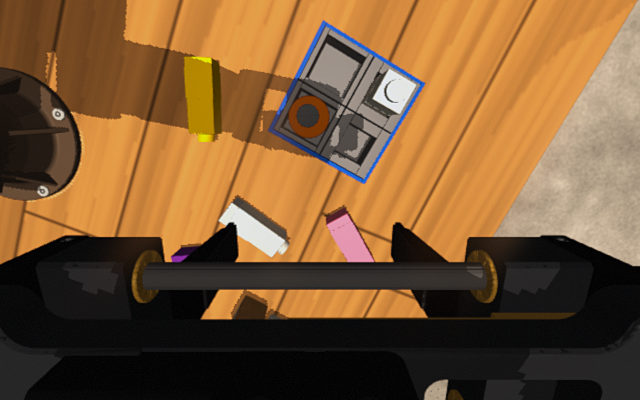

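The crate's corners are at about (326,21), (425,84), (364,182) and (269,130). The bottle is at (308,117) and the stored tin at (393,92). That leaves the wide cell empty at (333,65) and the narrow cell at (352,145). The metal fallen tin is at (255,227), cap towards (284,247). I'll fit poses by silhouette across the cameras.

```bash
cat >> h.py <<'E'
from scipy.optimize import minimize
def box(hx,hy,z0,z1): return [[a*hx,b*hy,z] for a in(-1,1) for b in(-1,1) for z in(z0,z1)]
def ring(r,z0,z1): return [[r*np.cos(t),r*np.sin(t),z] for t in np.arange(0,6.28,.4) for z in(z0,z1)]
TIN=np.array(box(23,23,-70,56)+ring(15,56,70)); CAN=np.array(box(32,32,0,108)+ring(28,108,120)); CRATE=np.array(box(98,98,0,56))
def lying(x,y,a):  # tin cap toward azimuth a
    M=np.c_[[np.sin(a),-np.cos(a),0],[0,0,1.],[np.cos(a),np.sin(a),0]]*1.0
    M[:,0]=np.cross(M[:,1],M[:,2]); return TIN@M.T+[x,y,23]
def upright(model,z0): 
    return lambda x,y,a: model@R.from_euler('z',a).as_matrix().T+[x,y,z0]
def hullmask(uv):
    m=np.zeros((400*4,640*4),np.uint8); cv2.fillConvexPoly(m,cv2.convexHull(np.round(uv*4+1.5).astype(np.int32)),1); return m
def fit(model,x0,obs):
    H=[]
    for c,m in obs:
        p=np.argwhere(m)[:,::-1].astype(float); H.append(hullmask(p)) # full hull of pixels
    def cost(v):
        J=0
        for (c,m),h in zip(obs,H):
            g=hullmask(proj(c,model(v[0],v[1],v[2]/100))); J+=1-(g&h).sum()/max(1,(g|h).sum())
        return J
    v0=np.array([x0[0],x0[1],x0[2]*100]); best=None
    r=minimize(cost,v0,method='Nelder-Mead',options=dict(initial_simplex=np.r_[[v0],v0+np.diag([12,12,15])],xatol=.1,fatol=1e-4))
    r=minimize(cost,r.x,method='Nelder-Mead',options=dict(initial_simplex=np.r_[[r.x],r.x+np.diag([4,4,5])],xatol=.05,fatol=1e-5))
    return r.x*[1,1,.01],r.fun/len(obs)
def big(m):
    n,l,st,_=cv2.connectedComponentsWithStats(m.astype(np.uint8)); return l==1+np.argmax(st[1:,4])
def blue(c):
    h=cv2.cvtColor(c['image'],cv2.COLOR_RGB2HSV); 
    m=((h[...,0]>100)&(h[...,0]<125)&(h[...,1]>150)&(h[...,2]>50)).astype(np.uint8)
    return big(cv2.morphologyEx(m,cv2.MORPH_CLOSE,np.ones((9,9))))
def seg(cam,thing,xy):
    for d in env.outline_of(cam,thing):
        if np.hypot(*(np.array(d['xy'])-xy))<12: return big(d['region'])
E
python3 - <<'E'
from h import *
W=shot('wrist'); S=shot('scene'); D=shot('side')
O=[(W,seg('wrist','slim_fallen',(257,227))),(S,seg('scene','slim_fallen',(328,208))),(D,seg('side','slim_fallen',(314,216)))]
print([None if m is None else int(m.sum()) for _,m in O]); O=[o for o in O if o[1] is not None]
a0=np.arctan2(*(back(W,(284,247),23)-back(W,(225,210),23))[[1,0]]); print('a0',a0)
x0=back(W,(257,227),23)
for o in [O]+[[q] for q in O]: print('tin',fit(lying,[x0[0],x0[1],a0],o))
B=[(W,blue(W)),(S,blue(S)),(D,blue(D))]
k=[back(W,p,56)[:2] for p in [(326,21),(425,84),(364,182),(269,130)]]; print(np.round(k),[np.linalg.norm(k[i]-k[i-1]).round(1) for i in range(4)])
m=np.mean(k,0); e=k[1]-k[0]; a=np.arctan2(e[1],e[0])
for o in [B]+[[q] for q in B]: print('crate',fit(upright(CRATE,0),[m[0],m[1],a],o))
E
```

```text
[2071, 886, 1097]
a0 -0.1972834600977904
tin (array([ 4.93088530e+02,  1.59899261e+01, -2.55247834e-01]), np.float64(0.06322628201814406))
tin (array([ 4.94051589e+02,  1.66830856e+01, -2.47232265e-01]), np.float64(0.032497572676909))
tin (array([ 4.90129084e+02,  1.57046637e+01, -2.84799470e-01]), np.float64(0.04604139627023707))
tin (array([ 4.93687391e+02,  1.46408874e+01, -2.37792504e-01]), np.float64(0.06768803715368599))
[[475. 402.]
 [665. 381.]
 [643. 190.]
 [452. 208.]] [np.float64(195.3), np.float64(191.6), np.float64(192.1), np.float64(192.2)]
crate (array([ 5.56680646e+02,  2.93824202e+02, -1.02577659e-01]), np.float64(0.39711760400201124))
crate (array([ 5.57431321e+02,  2.93884506e+02, -9.78630498e-02]), np.float64(0.027612994986002226))
crate (array([ 5.53249988e+02,  2.95202547e+02, -7.31969762e-02]), np.float64(0.2604185623293903))
crate (array([ 5.40645027e+02,  3.61065501e+02, -1.62145603e-01]), np.float64(0.8877424776488714))
```

```bash
cat >> h.py <<'E'
def trot(az,tilt):
    """tool euler: x horizontal at az+90deg, tool z tilted from down by tilt toward azimuth az"""
    u=np.array([np.cos(az),np.sin(az),0]); x=np.array([-np.sin(az),np.cos(az),0]); k=np.array([0,0,1.])
    z=np.sin(tilt)*u-np.cos(tilt)*k; return R.from_matrix(np.c_[x,np.cross(z,x),z]).as_euler('xyz')
def tcp(grip,rot): return np.array(grip)+R.from_euler('xyz',rot).apply([0,0,11])
E
python3 - <<'E'
from h import *
r=trot(-.25,-np.radians(35)); a=R.from_euler('xyz',r).apply([0,0,1])
p=tcp([522.6,8.6,26],r); print(env.state()['joints'],r,p)
rel(p-a*120,r)
c=shot('wrist'); print([np.round(back(c,d['xy'],23)) for d in env.look_for('wrist','slim_fallen')], np.round(back(c,(325,212),46)),np.round(back(c,(372,262),23)))
E
```

```text
[ 2.07631999e-01  2.90146197e-01  1.36471410e+00  6.01536370e-05
  1.48664018e+00 -1.95786978e-01] [-2.53072742  0.          1.32079633] [516.48680133  10.16095589  16.98932751]
t 3.20 pos [547.9 182.8 417.6] rot [-3.1416e+00 -1.0000e-04  4.0340e-01] ROW [-0.1402, 0.6276, 1.0078, 0.3609, -0.1783, -0.5652] rows>= 8.7
[array([492.,  19.,  23.]), array([320., 217.,  23.]), array([672.,  71.,  23.]), array([370., -90.,  23.])] [603. 107.  46.] [739.  40.  23.]
```

```bash
python3 - <<'E'
from h import *
r=trot(-.25,-np.radians(30)); a=R.from_euler('xyz',r).apply([0,0,1])
p=tcp([522.6,8.6,26],r); print(p)
rel(p-a*130,r)
E
```

```text
[517.27098168   9.96072178  16.47372056]
t 3.30 pos [548.  182.7 417.6] rot [-3.1415e+00 -1.0000e-04  4.0320e-01] ROW [-0.148, 0.6213, 0.9619, 0.3094, -0.1529, -0.5703] rows>= 8.4
```

Request:
send_rows([
  [[-0.148,0.62,0.2,0.309,-0.153,-0.57],[-0.148,0.62,0.4,0.309,-0.153,-0.57],[-0.148,0.62,0.5,0.309,-0.153,-0.57],[-0.148,0.62,0.6,0.309,-0.153,-0.57],[-0.148,0.62,0.7,0.309,-0.153,-0.57],[-0.148,0.62,0.8,0.309,-0.153,-0.57],[-0.148,0.62,0.962,0.309,-0.153,-0.57],[-0.148,0.62,0.962,0.309,-0.153,-0.57],[-0.148,0.62,0.962,0.309,-0.153,-0.57],[-0.148,0.62,0.962,0.309,-0.153,-0.57]],
])

```text
t: 4.13
eef_pos: [578.0, -6.8, 121.5]
tcp_rot: [-2.606, 0.001, 1.321]
ft_force: [-0.5, 0.1, -1.2]
opening: 1.001
```

```bash
python3 - <<'E'
from h import *
c=shot('wrist','w2.png'); s=env.state(); print(np.round(s['joints'],3))
L=env.outline_of('wrist','slim_fallen'); print([(np.round(d['xy']),round(d['confidence'],2)) for d in L])
r=trot(-.25,-np.radians(30))
for d in L:
    b=back(c,d['xy'],23)
    if np.hypot(b[0]-493,b[1]-16)<60: print(np.round(b)); print(fit(lying,[493,16,-.25],[(c,big(d['region']))]))
rel(tcp([522.6,8.6,26],r),r)
E
```

```text
[-0.148  0.745  1.449  0.052  1.476 -1.485]
[(array([143., 133.]), 0.96), (array([420., 316.]), 0.93), (array([420.,  17.]), 0.88), (array([316., 168.]), 0.68)]
[491.  18.  23.]
(array([ 4.93741420e+02,  1.68570320e+01, -2.55628248e-01]), np.float64(0.02235495476614624))
t 4.23 pos [580.1  -5.7 128.9] rot [-2.6171e+00  1.4000e-03  1.3178e+00] ROW [-0.0015, 0.0008, 0.4324, -0.0006, -0.0002, -0.0021] rows>= 3.1
```

View pics/w2.png

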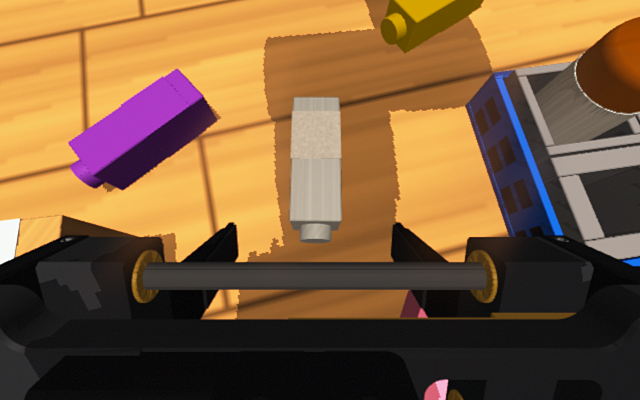

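This view shows the plain metal tin centred between the jaws at (316,168), cap towards the gripper. The purple tin is at (143,133), yellow at (430,20) and pink at (420,310). The choice is right and the alignment is good, so I'll take it.

Request:
send_rows([
  [[0,0,0.14,0,0,0],[0,0,0.28,0,0,0],[0,0,0.38,0,0,0],[0,0,0.43,0,0,0],[0,0,0.43,0,0,0],[0,0,0.43,0,0,0]],
])

```text
t: 4.73
eef_pos: [519.2, 10.5, 20.0]
tcp_rot: [-2.623, 0.001, 1.32]
ft_force: [0.6, -0.4, 0.6]
opening: 0.999
```

Request:
send_rows([
  [[0,0,0,0,0,0],[0,0,0,0,0,0],[0,0,0,0,0,0],[0,0,0,0,0,0],[0,0,0,0,0,0],[0,0,0,0,0,0],[0,0,0,0,0,0],[0,0,0,0,0,0]],
], grip=1)

```text
t: 5.4
eef_pos: [517.7, 10.1, 17.2]
tcp_rot: [-2.618, 0.001, 1.32]
ft_force: [0.1, -2.8, -0.1]
opening: 0.494
```

```bash
python3 - <<'E'
from h import *
s=env.state(); print(s['eef_pos'],s['tcp_rot'],s['opening'],s['opening']*95,np.round(s['joints'],4),s['ft_force'])
E
```

```text
[517.65853257  10.12481279  17.22801667] [-2.61827671e+00  5.98647407e-04  1.32040212e+00] 0.49370969411419996 46.902420940849 [-0.1369  0.8161  1.6739  0.0609  1.1729 -1.4957] [ 0.1449475  -2.75917085 -0.12845303]
```

```bash
cat > kin.py <<'E'
import numpy as np
from scipy.spatial.transform import Rotation as R
from scipy.optimize import least_squares
data=[([1.08937,.49156,1.55944,0,1.09165,-.10561],[229.37,581.4,222.6],[np.pi,0,1.195]),
([.20763,.290146,1.364714,0,1.48664,-.195787],[547.9,182.8,417.6],[np.pi,0,.4034]),
([-.1369,.8161,1.6739,.0609,1.1729,-1.4957],[517.66,10.12,17.23],[-2.61828,.0006,1.3204]),
([-.148,.745,1.449,.052,1.476,-1.485],[580.1,-5.7,128.9],[-2.6171,.0014,1.3178])]
def fk(q,p):
    a1,d1,L2,L3,e,Lt=p; rz=lambda t:R.from_euler('z',t); ry=lambda t:R.from_euler('y',t)
    A=rz(q[0]); B=A*ry(q[1]); C=B*ry(q[2]); D=C*rz(q[3])*ry(q[4])*rz(q[5])  # links along local z
    x=A.apply([a1,0,d1])+B.apply([0,0,L2])+C.apply([e,0,L3])+D.apply([0,0,Lt]); return x,D
def resid(p): return np.concatenate([fk(q,p)[0]-x for q,x,_ in data])
sol=least_squares(resid,[0,300,400,400,0,280],bounds=([-200,0,100,100,-200,50],[200,800,900,900,200,600])); P=sol.x
Toff=fk(data[1][0],P)[1].inv()*R.from_euler('xyz',data[1][2])
lo=np.array([-3.1,-.84,.05,-1.13,.06,-2.69]); hi=np.array([3.1,2.19,2.79,4.28,2.93,2.69])
def ik(pos,rot,q0):
    T=R.from_euler('xyz',rot)
    f=lambda q: np.r_[(fk(q,P)[0]-pos)/100,((fk(q,P)[1]*Toff).inv()*T).as_rotvec()]
    s=least_squares(f,np.clip(q0,lo+1e-3,hi-1e-3),bounds=(lo,hi)); return s.x,np.abs(s.fun).max()
if __name__=='__main__':
    print(np.round(P,1),np.round(sol.fun,1),Toff.as_rotvec()); 
    for q,x,r in data: print(np.round(((fk(q,P)[1]*Toff).inv()*R.from_euler('xyz',r)).as_rotvec(),3))
    from h import trot,tcp
    for (gx,gy) in [(560,-60),(640,-90),(720,-90),(780,-60)]:
      for az in [-1.6,-1.2,-.8,-.25,0,.4,.8]:
        r=trot(az,np.radians(60)); q,e=ik(tcp([gx,gy,105],r),r,np.array(data[2][0])*[1,1,1,1,.5,1]+[0,0,0,.8*np.sign(az)*0,0,0])
        q2,e2=ik(tcp([gx,gy,105],r),r,[0,.6,1.5,1.3,1.2,-1.5])
        print(gx,gy,az,np.round(q,2),round(e,3),'|',np.round(q2,2),round(e2,3))
E
python3 kin.py
```

```text
[-44.5 157.9 900.  365.3 132.6 439.4] [ 68.2 -11.8   3.    5.9 -66.1   0.5 -10.  -55.2   5.8 -19.1 -54.9  -9.3] [-1.42758828e-04 -2.83117594e-05 -3.14157565e+00]
[-0.     0.001 -0.   ]
[ 0. -0. -0.]
[-0.  0. -0.]
[-0.006  0.     0.001]
560 -60 -1.6 [ 0.5   0.91  1.93 -0.92  1.22  1.29] 0.0 | [ 0.5   0.91  1.93 -0.92  1.22  1.29] 0.0
560 -60 -1.2 [ 0.55  0.91  2.1  -1.13  1.08  1.33] 0.167 | [ 0.55  0.91  2.1  -1.13  1.08  1.33] 0.167
560 -60 -0.8 [ 0.5   0.82  2.1  -1.13  0.96  0.99] 0.424 | [ 0.5   0.82  2.1  -1.13  0.96  0.99] 0.424
560 -60 -0.25 [-0.07  0.57  2.22 -1.13  0.06 -0.27] 0.722 | [-0.15  0.57  2.23  1.19  0.06 -2.69] 0.73
560 -60 0 [-0.14  0.57  2.22  1.    0.06 -2.69] 0.725 | [-0.14  0.57  2.22  1.    0.06 -2.69] 0.725
560 -60 0.4 [-0.14  0.57  2.2   0.68  0.1  -2.69] 0.755 | [-0.14  0.57  2.2   0.68  0.1  -2.69] 0.755
560 -60 0.8 [-0.15  0.56  2.14  0.39  0.22 -2.69] 0.823 | [-0.15  0.56  2.14  0.39  0.22 -2.69] 0.823
640 -90 -1.6 [ 0.41  0.92  1.78 -0.96  1.28  1.15] 0.0 | [ 0.41  0.92  1.78 -0.96  1.28  1.15] 0.0
640 -90 -1.2 [ 0.43  0.88  1.93 -1.13  1.11  1.11] 0.
[... 1283 characters left out ...]
 [ 0.37  0.96  1.42 -0.93  1.45  0.87] 0.0 | [ 0.37  0.96  1.42 -0.93  1.45  0.87] 0.0
780 -60 -1.2 [ 0.4   0.9   1.67 -1.13  1.16  0.89] 0.093 | [ 0.4   0.9   1.67 -1.13  1.16  0.89] 0.093
780 -60 -0.8 [ 0.33  0.8   1.74 -1.13  0.91  0.57] 0.275 | [ 0.33  0.8   1.74 -1.13  0.91  0.57] 0.275
780 -60 -0.25 [-0.05  0.66  1.94 -1.13  0.06 -0.28] 0.533 | [-0.11  0.66  1.95  1.22  0.06 -2.69] 0.541
780 -60 0 [-0.1   0.66  1.94  1.04  0.06 -2.69] 0.533 | [-0.1   0.66  1.94  1.04  0.06 -2.69] 0.533
780 -60 0.4 [-0.14  0.65  1.88  0.74  0.2  -2.69] 0.579 | [-0.14  0.65  1.88  0.74  0.2  -2.69] 0.579
780 -60 0.8 [-0.2   0.66  1.73  0.51  0.52 -2.69] 0.663 | [-0.2   0.66  1.73  0.51  0.52 -2.69] 0.663
```

```bash
sed -i 's/a1,d1,L2,L3,e,Lt=p/a1,d1,L2,L3,e,Lt,b=p/; s/A.apply(\[a1,0,d1\])/A.apply([a1,b,d1])/; s/\[0,300,400,400,0,280\],bounds.*); P/[0,300,400,400,0,280,66]); P/' kin.py
sed -i 's/for (gx,gy) in .*/for (gx,gy) in [(520,-30),(640,-60),(720,-60)]:/; s/for az in .*/for az in [-2,-1.8,-1.6,-1.4]:/' kin.py; python3 kin.py
```

```text
[  6.5 203.6 553.1 413.3  27.2 253.7  66.3] [-0.4 -0.1 -0.1  0.4  0.4  0.5  0.9 -0.3  0.5 -1.2 -0.3 -0.8] [-1.42758828e-04 -2.83117594e-05 -3.14157565e+00]
[-0.     0.001 -0.   ]
[ 0. -0. -0.]
[-0.  0. -0.]
[-0.006  0.     0.001]
520 -30 -2 [ 0.15  0.82  1.71 -0.82  1.43  1.07] 0.0 | [ 0.15  0.82  1.71 -0.82  1.43  1.07] 0.0
520 -30 -1.8 [ 0.19  0.79  1.81 -0.96  1.32  1.06] 0.0 | [ 0.19  0.79  1.81 -0.96  1.32  1.06] 0.0
520 -30 -1.6 [ 0.21  0.76  1.91 -1.12  1.21  1.07] 0.0 | [ 0.21  0.76  1.91 -1.12  1.21  1.07] 0.0
520 -30 -1.4 [ 0.2   0.72  1.93 -1.13  1.14  0.96] 0.119 | [ 0.2   0.72  1.93 -1.13  1.14  0.96] 0.119
640 -60 -2 [ 0.09  0.94  1.38 -0.85  1.54  0.88] 0.0 | [ 0.09  0.94  1.38 -0.85  1.54  0.88] 0.0
640 -60 -1.8 [ 0.11  0.9   1.5  -0.98  1.4   0.86] 0.0 | [ 0.11  0.9   1.5  -0.98  1.4   0.86] 0.0
640 -60 -1.6 [ 0.13  0.85  1.61 -1.12  1.26  0.87] 0.0 | [ 0.13  0.85  1.61 -1.12  1.26  0.87] 0.0
640 -60 -1.4 [ 0.12  0.81  1.66 -1.13  1.15  0.76] 0.094 | [ 0.12  0.81  1.66 -1.13  1.15  0.76] 0.094
720 -60 -2 [ 0.08  1.05  1.11 -0.86  1.64  0.75] 0.0 | [ 0.08  1.05  1.11 -0.86  1.64  0.75] 0.0
720 -60 -1.8 [ 0.1   1.    1.24 -0.97  1.48  0.73] 0.0 | [ 0.1   1.    1.24 -0.97  1.48  0.73] 0.0
720 -60 -1.6 [ 0.11  0.94  1.38 -1.09  1.32  0.73] 0.0 | [ 0.11  0.94  1.38 -1.09  1.32  0.73] 0.0
720 -60 -1.4 [ 0.11  0.89  1.46 -1.13  1.18  0.66] 0.06 | [ 0.11  0.89  1.46 -1.13  1.18  0.66] 0.06
```

```bash
python3 - <<'E'
from h import *; import kin
s=env.state(); q=s['joints']
r0=trot(-.255,-np.radians(30)); rm=trot(-1.1,0); r2=trot(-2.,np.radians(60))
K=[(s['eef_pos'],s['tcp_rot']),(tcp([560,0,220],rm),rm),(tcp([580,-20,160],r2),r2),(tcp([580,-20,102],r2),r2)]
for A,B in zip(K,K[1:]):
    ra=R.from_euler('xyz',A[1]); d=(ra.inv()*R.from_euler('xyz',B[1])).as_rotvec()
    for f in (.25,.5,.75,1):
        q,e=kin.ik(np.array(A[0])*(1-f)+np.array(B[0])*f,(ra*R.from_rotvec(d*f)).as_euler('xyz'),q); print(np.round(q,2),round(e,3))
    rel(B[0],B[1],A)
    print('vertical +40 in tool frame',np.round(ra.inv().apply([0,0,40])/300,3))
E
```

```text
[-0.15  0.7   1.71  0.09  1.12 -1.31] 0.0
[-0.15  0.59  1.74  0.09  1.07 -1.1 ] 0.0
[-0.14  0.49  1.75  0.07  1.02 -0.86] 0.0
[-0.12  0.41  1.74  0.    0.99 -0.59] 0.0
t 5.40 pos [517.7  10.1  17.2] rot [-2.6183e+00  6.0000e-04  1.3204e+00] ROW [0.0019, -0.1938, -0.6262, -0.3125, 0.1418, 0.5281] rows>= 7.9
vertical +40 in tool frame [-0.    -0.067 -0.115]
[-0.01  0.45  1.74 -0.32  1.   -0.1 ] 0.0
[ 0.08  0.54  1.7  -0.58  1.13  0.34] 0.0
[ 0.13  0.67  1.63 -0.73  1.33  0.67] 0.0
[ 0.15  0.81  1.53 -0.81  1.57  0.92] 0.0
t 5.40 pos [517.7  10.1  17.2] rot [-2.6183e+00  6.0000e-04  1.3204e+00] ROW [0.0043, 0.1094, 0.1817, -0.6194, -0.2992, 0.5182] rows>= 10.8
vertical +40 in tool frame [ 0.     0.    -0.133]
[ 0.15  0.83  1.53 -0.81  1.55  0.94] 0.0
[ 0.15  0.85  1.53 -0.81  1.54  0.96] 0.0
[ 0.15  0.87  1.54 -0.81  1.52  0.97] 0.0
[ 0.15  0.89  1.54 -0.81  1.51  0.99] 0.0
t 5.40 pos [517.7  10.1  17.2] rot [-2.6183e+00  6.0000e-04  1.3204e+00] ROW [0.0, -0.1674, 0.0967, 0.0, 0.0, 0.0] rows>= 1.4
vertical +40 in tool frame [-0.     0.115 -0.067]
```

Request:
send_rows([
  [[0,-0.067,-0.115,0,0,0],[0,-0.13,-0.25,0,0,0],[0.002,-0.194,-0.626,-0.312,0.142,0.528],[0.002,-0.194,-0.626,-0.312,0.142,0.528],[0.002,-0.194,-0.626,-0.312,0.142,0.528],[0.002,-0.194,-0.626,-0.312,0.142,0.528],[0.002,-0.194,-0.626,-0.312,0.142,0.528],[0.002,-0.194,-0.626,-0.312,0.142,0.528],[0.002,-0.194,-0.626,-0.312,0.142,0.528],[0.002,-0.194,-0.626,-0.312,0.142,0.528],[0.002,-0.194,-0.626,-0.312,0.142,0.528],[0.002,-0.194,-0.626,-0.312,0.142,0.528]],
])

```text
t: 6.4
eef_pos: [559.5, 0.4, 209.2]
tcp_rot: [-3.139, 0.001, 0.475]
ft_force: [0.7, -1.1, -2.1]
opening: 0.484
```

Request:
send_rows([
  [[0.004,0.109,0.182,-0.62,-0.3,0.518],[0.004,0.109,0.182,-0.62,-0.3,0.518],[0.004,0.109,0.182,-0.62,-0.3,0.518],[0.004,0.109,0.182,-0.62,-0.3,0.518],[0.004,0.109,0.182,-0.62,-0.3,0.518],[0.004,0.109,0.182,-0.62,-0.3,0.518],[0.004,0.109,0.182,-0.62,-0.3,0.518],[0.004,0.109,0.182,-0.62,-0.3,0.518],[0.004,0.109,0.182,-0.62,-0.3,0.518],[0.004,0.109,0.182,-0.62,-0.3,0.518],[0.004,0.109,0.182,-0.62,-0.3,0.518],[0.004,0.109,0.182,-0.62,-0.3,0.518]],
])

```text
t: 7.4
eef_pos: [576.1, -28.1, 151.4]
tcp_rot: [2.088, 0.007, -0.432]
ft_force: [0.5, 0.0, -3.5]
opening: 0.48
```

Request:
send_rows([
  [[0,0,0,0,0,0],[0,0,0,0,0,0],[0,0,0,0,0,0]],
])

```text
t: 7.65
eef_pos: [575.8, -28.8, 155.0]
tcp_rot: [2.096, 0.003, -0.428]
ft_force: [0.0, -0.4, -0.7]
opening: 0.478
```

```bash
python3 - <<'E'
from h import *
s=env.state(); print(s['opening'],s['ft_force'],np.round(s['joints'],3))
r2=trot(-2.,np.radians(60)); rel(tcp([580,-20,102],r2),r2)
c=shot('side','s1.png'); cv2.imwrite('pics/s1c.png',cv2.resize(c['image'][80:280,220:460,::-1],None,fx=3,fy=3))
E
```

```text
0.4779642171365575 [ 0.03011319 -0.42527157 -0.66638582] [ 0.165  0.807  1.526 -0.799  1.575  0.926]
t 7.65 pos [575.8 -28.8 155. ] rot [ 2.0961  0.0026 -0.4285] ROW [0.0011, -0.1692, 0.0971, -0.0011, 0.0004, 0.0016] rows>= 1.4
```

View pics/s1c.png

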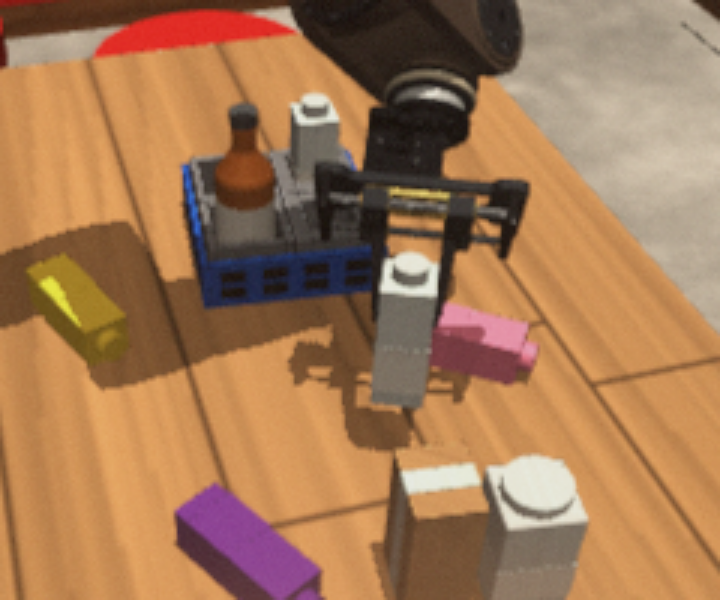

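The side view shows the tin upright in the jaws, cap up at crop (410,265), with its base above open bench. Now I'll lower it.

Request:
send_rows([
  [[0,-0.08,0.046,0,0,0],[0,-0.13,0.075,0,0,0],[0,-0.155,0.089,0,0,0],[0,-0.169,0.097,0,0,0],[0,-0.169,0.097,0,0,0],[0,-0.169,0.097,0,0,0],[0,-0.169,0.097,0,0,0]],
])

```text
t: 8.28
eef_pos: [576.1, -28.3, 96.7]
tcp_rot: [2.094, 0.0, -0.429]
ft_force: [0.3, -0.6, -2.1]
opening: 0.484
```

Request:
send_rows([
  [[0,-0.003,0.0017,0,0,0],[0,-0.006,0.0033,0,0,0],[0,-0.006,0.0033,0,0,0],[0,-0.006,0.0033,0,0,0]],
])

```text
t: 8.62
eef_pos: [575.8, -28.3, 94.0]
tcp_rot: [2.094, 0.001, -0.429]
ft_force: [-0.4, -1.2, -2.0]
opening: 0.484
```

```bash
python3 - <<'E'
from h import *
s=env.state(); print(s['opening'],s['ft_force'],s['eef_pos'],s['tcp_rot'])
E
```

```text
0.48440416169656414 [-0.41861821 -1.15931536 -2.04427361] [575.80651237 -28.30915191  94.04729889] [ 2.09376125e+00  1.07203289e-03 -4.29315732e-01]
```

Request:
send_rows([
  [[0,-0.003,0.0017,0,0,0],[0,-0.006,0.0033,0,0,0],[0,-0.009,0.005,0,0,0],[0,-0.009,0.005,0,0,0],[0,-0.009,0.005,0,0,0]],
])

```text
t: 9.03
eef_pos: [575.9, -28.3, 93.4]
tcp_rot: [2.091, -0.001, -0.43]
ft_force: [-2.1, 2.3, 16.5]
opening: 0.48
```

Request:
send_rows([
  [[0,0.004,-0.0023,0,0,0],[0,0.004,-0.0023,0,0,0],[0,0.004,-0.0023,0,0,0]],
])

```text
t: 9.28
eef_pos: [575.9, -28.3, 93.4]
tcp_rot: [2.093, 0.0, -0.429]
ft_force: [-0.8, 1.3, 9.2]
opening: 0.486
```

Request:
send_rows([
  [[0,0,0,0,0,0],[0,0,0,0,0,0],[0,0,0,0,0,0],[0,0,0,0,0,0],[0,0,0,0,0,0],[0,0,0,0,0,0]],
], grip=-1)

```text
t: 9.78
eef_pos: [575.8, -28.3, 92.1]
tcp_rot: [2.094, 0.001, -0.429]
ft_force: [0.3, -0.6, -0.0]
opening: 0.846
```

Request:
send_rows([
  [[0,0,-0.1,0,0,0],[0,0,-0.2,0,0,0],[0,0,-0.3,0,0,0],[0,0,-0.4,0,0,0],[0,0,-0.4,0,0,0],[0,0,-0.4,0,0,0]],
])

```text
t: 10.28
eef_pos: [619.4, 67.2, 152.3]
tcp_rot: [2.095, 0.0, -0.428]
ft_force: [0.5, 0.3, 0.3]
opening: 0.999
```

```bash
python3 - <<'E'
from h import *; import kin
s=env.state(); print(s['opening'],s['ft_force'],s['eef_pos'],s['tcp_rot'],np.round(s['joints'],3))
# down pose for regrasp, high above tin
q=s['joints']
for yaw in [-.43,-.43+np.pi/2, -.43+np.pi,-.43-np.pi/2]:
    r=np.array([np.pi,0,yaw]); print(yaw,[ (np.round(a,2),round(b,3)) for a,b in [kin.ik([578,-20,250],r,[0,.5,1.5,0,1,j]) for j in (-.4,1.5,-1.9)]][:3])
for nm,p,yaws in [('narrow',[597.8,244.7,110],[-.098+np.pi/2,-.098-np.pi/2]),('wide',[517,343,100],[-.098,-.098+np.pi]),('canister',[605,-205,90],[0,np.pi/2,-np.pi/2])]:
    for y in yaws: print(nm,round(y,2),[(np.round(a,2),round(b,3)) for a,b in [kin.ik(p,[np.pi,0,y],[.4,.6,1.6,0,1,0])]])
rel([578,-40,260],[np.pi,0,-.43])
O=[]
for cam in ['scene','side']:
    c=shot(cam,cam+'2.png')
    for th in ['slim_fallen','slim_stored','canister','carton']:
        for d in env.outline_of(cam,th): print(cam,th,np.round(d['xy']),round(d['confidence'],2),np.round(back(c,d['xy'],60)))
E
```

```text
0.9994938502268832 [0.49311127 0.33328221 0.34000767] [619.43178959  67.20936985 152.30602924] [ 2.09451945e+00  1.45634279e-04 -4.27733565e-01] [ 0.281  0.895  1.313 -0.728  1.727  0.905]
-0.43 [(array([-0.15,  0.39,  1.65, -0.  ,  1.1 ,  0.28]), np.float64(0.0)), (array([-0.15,  0.39,  1.65, -0.  ,  1.1 ,  0.28]), np.float64(0.0)), (array([-0.15,  0.39,  1.65, -0.  ,  1.1 ,  0.28]), np.float64(0.0))]
1.1407963267948966 [(array([-0.15,  0.39,  1.65,  0.  ,  1.1 , -1.29]), np.float64(0.0)), (array([-0.15,  0.39,  1.65,  0.  ,  1.1 , -1.29]), np.float64(0.0)), (array([-0.15,  0.39,  1.65,  0.  ,  1.1 , -1.29]), np.float64(0.0))]
2.711592653589793 [(array([-0.11,  0.39,  1.65, -0.09,  1.09, -2.69]), np.float64(0.088)), (array([-0.32,  0.32,  1.82,  0.47,  0.88,  2.69]), np.float64(0.358)), (array([-0.11,  0.39,  1.65, -0.09,  1.09, -2.69]), np.float64(0.088))]
-2.0007963267948967 [(array([-0.15,  0.39,  1.65, -0.  ,  1.1 ,  1.85]), np.float64(0.0)), (array([-0.15,  0.39,  1.65, -0.  ,  1.1 ,  1.85]), np.float64(0.0)), (array([ 0.  ,  0.26,  2.08, -1.13,  0.34, -2.69]), np.float64(0.698
[... 746 characters left out ...]
7. 229.] 0.97 [ 445. -184.   60.]
scene slim_fallen [394. 219.] 0.91 [696.   9.  60.]
scene slim_fallen [348. 212.] 0.83 [571. -22.  60.]
scene slim_fallen [318. 164.] 0.77 [352. 173.  60.]
scene slim_stored [370. 146.] 0.35 [443. 384.  60.]
scene canister [330. 256.] 0.56 [ 620. -205.   60.]
scene carton [306. 232.] 0.82 [ 518. -157.   60.]
side slim_fallen [353. 209.] 0.95 [580. -23.  60.]
side slim_fallen [380. 194.] 0.76 [674.  14.  60.]
side slim_fallen [248. 184.] 0.64 [324. 158.  60.]
side slim_fallen [304. 267.] 0.6 [ 406. -175.   60.]
side slim_stored [325. 126.] 0.96 [634. 407.  60.]
side canister [396. 262.] 0.83 [ 616. -218.   60.]
side carton [363. 256.] 0.89 [ 548. -181.   60.]
```

```bash
python3 - <<'E'
from h import *; import kin
s=env.state(); q=s['joints']
A=(s['eef_pos'],s['tcp_rot']); ra=R.from_euler('xyz',A[1]); print('up100',np.round(ra.inv().apply([0,0,120])/300,3))
m=trot(-1.2,np.radians(20)); K=[A,([590,10,290],m),([578,-23,260],[np.pi,0,1.14])]
for A,B in zip(K,K[1:]):
    rel(B[0],B[1],A); ra=R.from_euler('xyz',A[1]); d=(ra.inv()*R.from_euler('xyz',B[1])).as_rotvec()
    for f in (.33,.66,1):
        q,e=kin.ik(np.array(A[0])*(1-f)+np.array(B[0])*f,(ra*R.from_rotvec(d*f)).as_euler('xyz'),q); print(np.round(q,2),round(e,3))
E
```

```text
up100 [-0.001  0.347 -0.2  ]
t 10.78 pos [619.1  65.9 152. ] rot [ 2.0935e+00  1.4000e-03 -4.2980e-01] ROW [-0.0111, 0.5032, -0.0478, 0.4202, 0.3349, -0.3974] rows>= 8.4
[ 0.24  0.7   1.48 -0.72  1.46  0.65] 0.0
[ 0.17  0.51  1.59 -0.62  1.22  0.32] 0.0
[ 0.04  0.35  1.64 -0.38  1.06 -0.15] 0.0
t 10.78 pos [619.1  65.9 152. ] rot [ 2.0935e+00  1.4000e-03 -4.2980e-01] ROW [-0.0771, 0.0485, 0.1241, 0.2111, 0.0854, -0.4846] rows>= 6.7
[-0.03  0.34  1.66 -0.24  1.03 -0.54] 0.0
[-0.09  0.35  1.66 -0.1   1.05 -0.93] 0.0
[-0.15  0.38  1.63  0.    1.12 -1.29] 0.0
```

Request:
send_rows([
  [[0,0.12,-0.07,0,0,0],[0,0.24,-0.14,0,0,0],[0,0.347,-0.2,0,0,0],[-0.011,0.503,-0.048,0.42,0.335,-0.397],[-0.011,0.503,-0.048,0.42,0.335,-0.397],[-0.011,0.503,-0.048,0.42,0.335,-0.397],[-0.011,0.503,-0.048,0.42,0.335,-0.397],[-0.011,0.503,-0.048,0.42,0.335,-0.397],[-0.011,0.503,-0.048,0.42,0.335,-0.397],[-0.011,0.503,-0.048,0.42,0.335,-0.397],[-0.011,0.503,-0.048,0.42,0.335,-0.397],[-0.011,0.503,-0.048,0.42,0.335,-0.397]],
])

```text
t: 11.78
eef_pos: [589.8, 9.7, 291.5]
tcp_rot: [2.795, -0.005, 0.375]
ft_force: [0.7, 0.5, -0.8]
opening: 1.0
```

Request:
send_rows([
  [[-0.077,0.048,0.124,0.211,0.085,-0.485],[-0.077,0.048,0.124,0.211,0.085,-0.485],[-0.077,0.048,0.124,0.211,0.085,-0.485],[-0.077,0.048,0.124,0.211,0.085,-0.485],[-0.077,0.048,0.124,0.211,0.085,-0.485],[-0.077,0.048,0.124,0.211,0.085,-0.485],[-0.077,0.048,0.124,0.211,0.085,-0.485],[-0.077,0.048,0.124,0.211,0.085,-0.485],[-0.077,0.048,0.124,0.211,0.085,-0.485],[-0.077,0.048,0.124,0.211,0.085,-0.485]],
])

```text
t: 12.62
eef_pos: [577.9, -22.4, 259.9]
tcp_rot: [3.14, 0.002, 1.137]
ft_force: [0.6, 0.3, -0.1]
opening: 1.004
```

```bash
python3 - <<'E'
from h import *
c=shot('wrist','w3.png'); s=env.state(); print(s['eef_pos'],s['tcp_rot'])
M=upright(TIN,70)
for d in env.outline_of('wrist','slim_fallen'):
    b=back(c,d['xy'],100); print(np.round(d['xy']),round(d['confidence'],2),np.round(b))
    if np.hypot(b[0]-578,b[1]+23)<50: f,e=fit(M,[578,-23,-.43],[(c,big(d['region']))]); print('W',f,e)
O=[]
for cam,xy in [('scene',(348,212)),('side',(353,209))]:
    k=shot(cam); m=seg(cam,'slim_fallen',xy)
    if m is not None: print(cam,fit(M,[578,-23,-.43],[(k,m)])); O.append((k,m))
rel([578.2,-23.1,97],[np.pi,0,1.14])
E
```

```text
[577.90111857 -22.25576571 260.03304239] [3.14005248e+00 1.43430447e-03 1.13828491e+00]
[401. 208.] 0.96 [642.  58. 100.]
[312. 186.] 0.66 [575. -24. 100.]
W [ 5.77792064e+02 -2.37362852e+01 -4.34701203e-01] 0.030233134920634952
[172.  96.] 0.61 [ 427. -115.  100.]
scene (array([ 5.75688631e+02, -2.68626085e+01, -2.72076845e-01]), np.float64(0.04797133279389665))
side (array([ 5.78784843e+02, -2.62273013e+01, -4.35228351e-01]), np.float64(0.06300189808731205))
t 12.92 pos [578.1 -22.2 260.1] rot [3.1405e+00 9.0000e-04 1.1403e+00] ROW [-0.002, 0.0011, 0.5438, 0.0007, 0.0006, 0.0002] rows>= 3.9
```

View pics/w3.png

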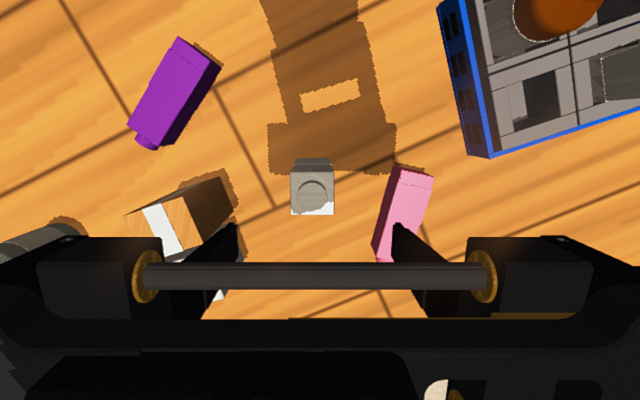

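The tin stands free and upright between the jaws, its cap at (312,197), square to the jaws. Pink is at (401,208) and purple at (172,96). I'll take it again from above.

Request:
send_rows([
  [[-0.003,0.001,0.13,0,0,0],[-0.003,0.001,0.26,0,0,0],[-0.003,0.001,0.38,0,0,0],[-0.003,0.001,0.47,0,0,0],[-0.003,0.001,0.53,0,0,0],[-0.003,0.001,0.544,0,0,0],[-0.003,0.001,0.544,0,0,0]],
])

```text
t: 13.5
eef_pos: [577.7, -23.5, 96.0]
tcp_rot: [-3.14, 0.001, 1.14]
ft_force: [-0.9, 0.2, 0.5]
opening: 0.995
```

Request:
send_rows([
  [[0,0,0,0,0,0],[0,0,0,0,0,0],[0,0,0,0,0,0],[0,0,0,0,0,0],[0,0,0,0,0,0],[0,0,0,0,0,0],[0,0,0,0,0,0],[0,0,0,0,0,0]],
], grip=1)

```text
t: 14.17
eef_pos: [578.1, -23.6, 96.9]
tcp_rot: [3.141, 0.001, 1.141]
ft_force: [0.4, -1.2, 0.7]
opening: 0.493
```

```bash
python3 - <<'E'
from h import *
s=env.state(); print(s['opening'],s['ft_force'],s['eef_pos'])
t=R.from_euler('xyz',s['tcp_rot']).inv().apply(np.array([577.8,-23.5,70])-s['eef_pos']); print('tin in tool',t)
p,r=s['eef_pos'],s['tcp_rot']
rel([p[0],p[1],320],r); rel([560,200,320],[np.pi,0,1.473],([p[0],p[1],320],r))
E
```

```text
0.49330347364239985 [ 0.40407218 -1.17097811  0.74751893] [578.08122977 -23.62851934  96.92290515]
tin in tool [ 2.24790249e-02 -3.29832964e-01  2.69226509e+01]
t 14.17 pos [578.1 -23.6  96.9] rot [3.1408e+00 9.0000e-04 1.1406e+00] ROW [-0.0006, 0.0006, -0.7436, 0.0, 0.0, 0.0] rows>= 5.3
t 14.17 pos [578.1 -23.6  96.9] rot [3.1408e+00 9.0000e-04 1.1406e+00] ROW [0.6524, -0.3657, -0.0008, 0.0004, 0.0006, -0.2116] rows>= 5.4
```

Request:
send_rows([
  [[0,0,-0.1,0,0,0],[0,0,-0.24,0,0,0],[0,0,-0.38,0,0,0],[0,0,-0.52,0,0,0],[0,0,-0.65,0,0,0],[0,0,-0.744,0,0,0],[0,0,-0.744,0,0,0]],
])

```text
t: 14.75
eef_pos: [579.3, -23.5, 326.1]
tcp_rot: [3.132, -0.002, 1.141]
ft_force: [0.3, 0.7, -1.2]
opening: 0.481
```

Request:
send_rows([
  [[0.652,-0.366,0,0,0,-0.212],[0.652,-0.366,0,0,0,-0.212],[0.652,-0.366,0,0,0,-0.212],[0.652,-0.366,0,0,0,-0.212],[0.652,-0.366,0,0,0,-0.212],[0.652,-0.366,0,0,0,-0.212],[0.652,-0.366,0,0,0,-0.212],[0.652,-0.366,0,0,0,-0.212],[0.652,-0.366,0,0,0,-0.212]],
])

```text
t: 15.5
eef_pos: [559.7, 199.6, 318.9]
tcp_rot: [-3.141, 0.002, 1.474]
ft_force: [-0.5, -0.3, -1.4]
opening: 0.479
```

```bash
python3 - <<'E'
from h import *
c=shot('wrist','w4.png'); s=env.state(); print(s['eef_pos'],s['tcp_rot'],s['opening'])
m=blue(c); cr=upright(CRATE,0); f,e=fit(cr,[557.4,293.9,-.098],[(c,m)]); print(f,e)
im=c['image'][:,:,::-1].copy()
def cell(f,i,j,hw,z): return np.array([[i*45+a*hw,j*45+b*hw,z] for a,b in((-1,-1),(1,-1),(1,1),(-1,1))])@R.from_euler('z',f[2]).as_matrix().T+[f[0],f[1],0]
g=[557.4,293.9,-.098]
for P,col in [(cell(g,1,-1,26.5,70),(0,0,255)),(cell(g,-1,1,35.5,70),(0,0,255)),(cell(g,0,0,98,56),(0,255,255))]:
    cv2.polylines(im,[np.round(proj(c,P)).astype(np.int32)],True,col,1)
cv2.imwrite('pics/w4o.png',im)
E
```

```text
[559.84258803 199.29053119 319.12284747] [-3.14101533e+00  1.53711073e-03  1.47271980e+00] 0.48348410349627724
[ 5.57501064e+02  2.93989632e+02 -1.01393949e-01] 0.3228664846048679
```

View pics/w4o.png

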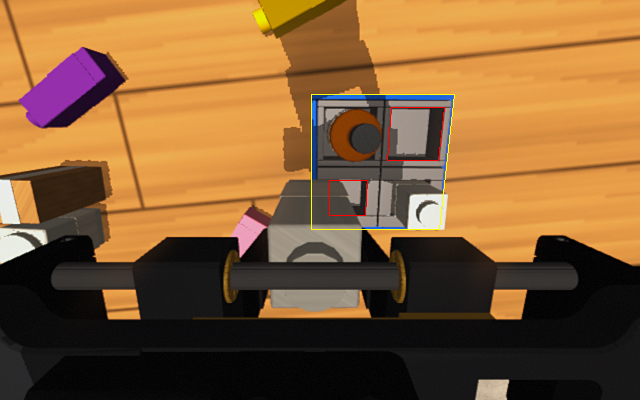

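The overlay (red pockets, yellow crate rim) lies on the cells to within about a pixel. One zoomed crop will let me judge it to the millimetre.

```bash
python3 - <<'E'
from h import *
c=shot('wrist'); f=4; im=cv2.resize(c['image'][90:235,300:460,::-1],None,fx=f,fy=f,interpolation=cv2.INTER_CUBIC)
g=[557.4,293.9,-.098]
def cell(i,j,hw,z): return np.array([[i*45+a*hw,j*45+b*hw,z] for a,b in((-1,-1),(1,-1),(1,1),(-1,1))])@R.from_euler('z',g[2]).as_matrix().T+[g[0],g[1],0]
for P in [cell(1,-1,26.5,70),cell(-1,1,35.5,70),cell(0,0,98,56),cell(1,-1,26.5,14),cell(-1,1,35.5,14)]:
    cv2.polylines(im,[np.round(((proj(c,P)-[300,90]+.5)*f)).astype(np.int32)],True,(0,255,0),1)
cv2.imwrite('pics/w4z.png',im)
p=np.array([1,-1])*45; xy=R.from_euler('z',g[2]).as_matrix()[:2,:2]@p+g[:2]; print(xy)
rel([xy[0],xy[1],320],[np.pi,0,g[2]+np.pi/2])
E
```

```text
[597.78113844 244.71297266]
t 15.60 pos [559.9 199.1 319.3] rot [-3.1413e+00  1.4000e-03  1.4723e+00] ROW [0.1637, 0.1106, -0.0025, -0.0002, 0.0009, -0.0003] rows>= 1.4
```

View pics/w4z.png

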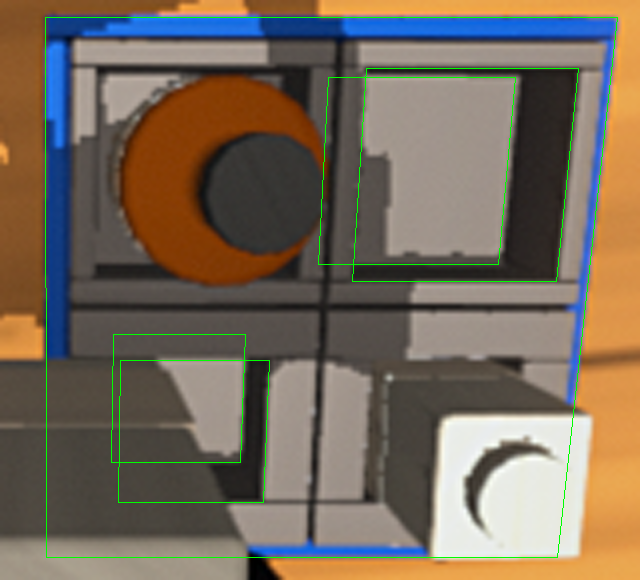

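The overlay agrees with the pocket edges to about 1 mm: narrow pocket right edge 268, bottom 501; wide pocket top 68, right 577. Moving above the narrow cell.

Request:
send_rows([
  [[0.08,0.05,0,0,0,0],[0.163,0.109,0,0,0,0],[0.163,0.109,0.1,0,0,0],[0.163,0.109,0.22,0,0,0],[0.163,0.109,0.34,0,0,0],[0.163,0.109,0.44,0,0,0],[0.163,0.109,0.48,0,0,0],[0.163,0.109,0.48,0,0,0],[0.163,0.109,0.48,0,0,0],[0.163,0.109,0.48,0,0,0]],
])

```text
t: 16.43
eef_pos: [598.2, 245.5, 177.9]
tcp_rot: [3.138, -0.0, 1.473]
ft_force: [0.3, -1.2, -2.1]
opening: 0.484
```

```bash
python3 - <<'E'
from h import *
rel([597.3,244.7,112],[np.pi,0,1.473]); print(env.state()['ft_force'])
E
```

```text
t 16.43 pos [598.2 245.5 177.9] rot [ 3.1383e+00 -2.0000e-04  1.4730e+00] ROW [-0.0028, -0.0035, 0.2197, 0.0021, -0.0001, 0.0] rows>= 1.6
[ 0.31439245 -1.17648447 -2.09831482]
```

Request:
send_rows([
  [[0,0,0.02,0,0,0],[0,0,0.05,0,0,0],[0,0,0.08,0,0,0],[0,0,0.1,0,0,0],[0,0,0.1,0,0,0]],
])

```text
t: 16.85
eef_pos: [596.5, 245.4, 144.0]
tcp_rot: [-3.14, 0.002, 1.474]
ft_force: [0.3, 0.1, -2.7]
opening: 0.483
```

Inside the pocket (base about 23 mm below the rim) with no contact force. Continuing down.

Request:
send_rows([
  [[0,0,0.03,0,0,0],[0,0,0.06,0,0,0],[0,0,0.09,0,0,0],[0,0,0.105,0,0,0],[0,0,0.11,0,0,0],[0,0,0.11,0,0,0],[0,0,0.11,0,0,0]],
])

```text
t: 17.43
eef_pos: [597.3, 245.5, 112.9]
tcp_rot: [3.141, 0.001, 1.474]
ft_force: [-0.0, 0.8, -3.3]
opening: 0.481
```

Request:
send_rows([
  [[0,0,0.003,0,0,0],[0,0,0.006,0,0,0],[0,0,0.008,0,0,0],[0,0,0.008,0,0,0]],
])

```text
t: 17.77
eef_pos: [597.4, 245.5, 111.1]
tcp_rot: [3.14, 0.001, 1.474]
ft_force: [-0.7, -0.3, 4.0]
opening: 0.487
```

Request:
send_rows([
  [[0,0,0,0,0,0],[0,0,0,0,0,0],[0,0,0,0,0,0],[0,0,0,0,0,0],[0,0,0,0,0,0]],
], grip=-0.5)

```text
t: 18.18
eef_pos: [597.1, 245.5, 110.3]
tcp_rot: [3.141, 0.001, 1.474]
ft_force: [-1.4, -0.7, -0.1]
opening: 0.737
```

Request:
send_rows([
  [[0,0,-0.05,0,0,0],[0,0,-0.15,0,0,0],[0,0,-0.28,0,0,0],[0,0,-0.42,0,0,0],[0,0,-0.56,0,0,0],[0,0,-0.7,0,0,0],[0,0,-0.7,0,0,0]],
])

```text
t: 18.77
eef_pos: [598.7, 246.3, 329.1]
tcp_rot: [3.13, -0.004, 1.474]
ft_force: [0.3, -0.1, 0.4]
opening: 0.75
```

```bash
python3 - <<'E'
from h import *
s=env.state(); p,r=s['eef_pos'],s['tcp_rot']; print(p,s['opening'])
O={}
for cam in ['scene','side']:
    c=shot(cam)
    for th,z,M in [('canister',60,upright(CAN,0)),('carton',62,upright(np.array(box(28,35,0,125)),0))]:
        for d in env.outline_of(cam,th)[:2]:
            print(cam,th,np.round(d['xy']),round(d['confidence'],2),np.round(back(c,d['xy'],z)))
            b=back(c,d['xy'],z)
            if d['confidence']>.4 and b[1]<-100: O.setdefault(th,[]).append((c,big(d['region'])))
for th,M,x0 in [('canister',upright(CAN,0),[608,-208,0]),('carton',upright(np.array(box(28,35,0,125)),0),[540,-175,0])]:
    for o in [[q] for q in O.get(th,[])]+[O[th]]: print(th,fit(M,x0,o))
rel([585,-130,340],[np.pi,0,1.2],(p,r))
E
```

```text
[598.70446119 246.27845808 329.06309564] 0.7500342132302165
scene canister [325. 257.] 0.74 [ 612. -214.   60.]
scene carton [304. 234.] 0.59 [ 520. -166.   62.]
side canister [395. 259.] 0.9 [ 618. -210.   60.]
side carton [360. 259.] 0.75 [ 538. -191.   62.]
side carton [331. 159.] 0.41 [593. 208.  62.]
canister (array([ 6.15962379e+02, -2.05449848e+02, -6.81355166e-02]), np.float64(0.05177111716621252))
canister (array([ 6.20313109e+02, -2.08197322e+02, -2.71345120e-01]), np.float64(0.07694013303769398))
canister (array([ 6.18630767e+02, -2.07679187e+02, -2.20045100e-01]), np.float64(0.08119558182898823))
carton (array([ 5.40803428e+02, -1.86836176e+02,  3.00968258e-02]), np.float64(0.13990694345025056))
carton (array([ 5.47921248e+02, -1.88070504e+02, -1.45832125e-01]), np.float64(0.035776869158878455))
carton (array([ 5.45666845e+02, -1.89120089e+02, -6.96377912e-02]), np.float64(0.11885854228720633))
t 19.07 pos [596.8 245.6 318.6] rot [-3.1393e+00  2.1000e-03  1.4735e+00] ROW [-1.2526, 0.0766, -0.0401, 0.0071, -0.0033, 0.1742] rows>= 9.0
```

Request:
send_rows([
  [[-0.4,0,-0.04,0,0,0.06],[-0.75,0.05,-0.04,0,0,0.06],[-0.75,0.05,-0.04,0,0,0.06],[-0.75,0.05,-0.04,0,0,0.06],[-0.75,0.05,-0.04,0,0,0.06],[-0.75,0.05,-0.04,0,0,0.06]],
], grip=-1)

```text
t: 19.57
eef_pos: [589.7, 16.2, 331.6]
tcp_rot: [-3.14, 0.002, 1.377]
ft_force: [-0.1, -0.5, 0.8]
opening: 0.998
```

```bash
python3 - <<'E'
from h import *
rel([618,-208,300],[np.pi,0,1.37])
E
```

```text
t 19.57 pos [589.7  16.2 331.6] rot [-3.1403e+00  2.0000e-03  1.3770e+00] ROW [-0.7151, 0.2365, 0.1064, -0.0008, 0.0013, 0.0045] rows>= 5.5
```

Request:
send_rows([
  [[-0.715,0.236,0.106,0,0,0.005],[-0.715,0.236,0.106,0,0,0.005],[-0.715,0.236,0.106,0,0,0.005],[-0.715,0.236,0.106,0,0,0.005],[-0.715,0.236,0.106,0,0,0.005],[-0.715,0.236,0.106,0,0,0.005],[-0.715,0.236,0.106,0,0,0.005],[-0.715,0.236,0.106,0,0,0.005]],
])

```text
t: 20.23
eef_pos: [618.5, -204.6, 299.3]
tcp_rot: [-3.139, 0.0, 1.369]
ft_force: [-0.5, 0.5, 0.3]
opening: 0.999
```

```bash
python3 - <<'E'
from h import *
c=shot('wrist','w5.png'); s=env.state(); print(s['eef_pos'],s['tcp_rot'])
CT=np.array(box(28,35,0,125))
for th,z,M,x0 in [('canister',100,upright(CAN,0),[618,-208,-.2]),('carton',110,upright(CT,0),[547,-188,-.15])]:
    for d in env.outline_of('wrist',th):
        b=back(c,d['xy'],z); print(th,np.round(d['xy']),round(d['confidence'],2),np.round(b))
        if np.hypot(*(b[:2]-x0[:2]))<50: print(fit(M,x0,[(c,big(d['region']))]))
E
```

```text
[ 618.60059506 -203.47789098  299.94433297] [-3.14015282e+00  2.61408252e-04  1.37085149e+00]
canister [310. 182.] 0.71 [ 618. -208.  100.]
(array([ 6.19259889e+02, -2.03928447e+02, -1.44480554e-01]), np.float64(0.017937219730941756))
carton [316. 117.] 0.84 [ 542. -186.  110.]
(array([ 5.46861445e+02, -1.85599921e+02, -1.21213031e-01]), np.float64(0.01666976744186044))
carton [625.  97.] 0.48 [591. 163. 110.]
```

View pics/w5.png

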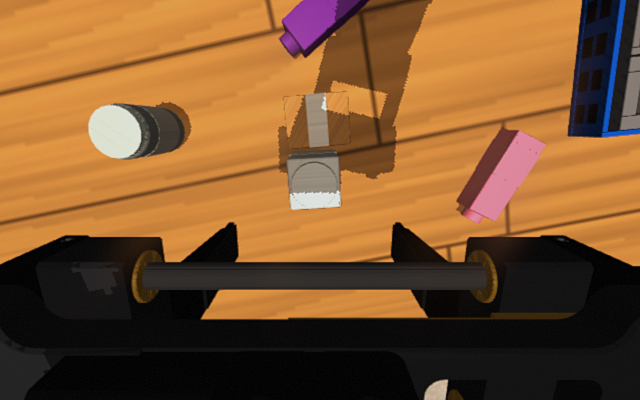

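The view shows the canister at (313,180), with the carton directly behind it at (316,120) on the tool y side, so the jaws close on the free sides. The can is at (130,132). The arm had not quite settled, so I recompute and then descend.

```bash
python3 - <<'E'
from h import *
c=shot('wrist'); s=env.state()
for d in env.outline_of('wrist','canister')[:1]: 
    f,e=fit(upright(CAN,0),[619,-204,-.14],[(c,big(d['region']))]); print(f,e)
rel([f[0],f[1],83],[np.pi,0,f[2]+np.pi/2])
E
```

```text
[ 6.19505582e+02 -2.03689258e+02 -1.36966336e-01] 0.019385808357437417
t 20.48 pos [ 619.  -202.4  301.3] rot [3.1408e+00 9.0000e-04 1.3730e+00] ROW [-0.0031, 0.002, 0.7277, 0.0005, 0.0006, -0.0387] rows>= 5.2
```

Request:
send_rows([
  [[-0.003,0.002,0.13,0,0,-0.037],[-0.003,0.002,0.26,0,0,-0.037],[-0.003,0.002,0.38,0,0,-0.037],[-0.003,0.002,0.5,0,0,-0.037],[-0.003,0.002,0.6,0,0,-0.037],[-0.003,0.002,0.68,0,0,-0.037],[-0.003,0.002,0.728,0,0,-0.037],[-0.003,0.002,0.728,0,0,-0.037],[-0.003,0.002,0.728,0,0,-0.037]],
])

```text
t: 21.23
eef_pos: [619.5, -204.3, 82.7]
tcp_rot: [-3.141, 0.001, 1.431]
ft_force: [0.4, -0.2, 0.2]
opening: 1.001
```

Request:
send_rows([
  [[0,0,0,0,0,0],[0,0,0,0,0,0],[0,0,0,0,0,0],[0,0,0,0,0,0],[0,0,0,0,0,0],[0,0,0,0,0,0],[0,0,0,0,0,0]],
], grip=1)

```text
t: 21.82
eef_pos: [619.5, -205.1, 83.1]
tcp_rot: [3.141, 0.001, 1.429]
ft_force: [-1.6, -0.2, 5.6]
opening: 0.67
```

```bash
python3 - <<'E'
from h import *
s=env.state(); p,r=s['eef_pos'],s['tcp_rot']; print(p,r,s['opening']*95,s['ft_force'])
print('can in tool',R.from_euler('xyz',r).inv().apply(np.array([619.4,-203.8,60])-p))
A=([p[0],p[1],350],r)
rel(*A,(p,r)); B=([600,60,350],[np.pi,0,.6]); rel(*B,A); rel([517,343.1,350],[np.pi,0,-.098],B)
E
```

```text
[ 619.48861939 -205.11270621   83.12026547] [3.14056796e+00 1.10231495e-03 1.42941695e+00] 63.616160594501864 [-1.55476259 -0.15662435  5.56082664]
can in tool [ 1.31260655 -0.29639669 23.11854104]
t 21.82 pos [ 619.5 -205.1   83.1] rot [3.1406e+00 1.1000e-03 1.4294e+00] ROW [-0.001, 0.0009, -0.8896, 0.0, 0.0, 0.0] rows>= 6.4
t 21.82 pos [ 619.5 -205.1   83.1] rot [3.1406e+00 1.1000e-03 1.4294e+00] ROW [0.8657, -0.1888, -0.0011, 0.0009, 0.0004, 0.528] rows>= 6.6
t 21.82 pos [ 619.5 -205.1   83.1] rot [3.1406e+00 1.1000e-03 1.4294e+00] ROW [0.3045, -0.9351, -0.0, 0.0, -0.0, 0.4444] rows>= 7.1
```

Request:
send_rows([
  [[0,0,-0.05,0,0,0],[0,0,-0.15,0,0,0],[0,0,-0.28,0,0,0],[0,0,-0.42,0,0,0],[0,0,-0.55,0,0,0],[0,0,-0.68,0,0,0],[0,0,-0.8,0,0,0],[0,0,-0.89,0,0,0],[0,0,-0.89,0,0,0]],
])

```text
t: 22.57
eef_pos: [620.1, -205.1, 355.3]
tcp_rot: [3.133, 0.003, 1.43]
ft_force: [0.4, -0.5, -4.4]
opening: 0.671
```

Request:
send_rows([
  [[0.866,-0.189,0,0,0,0.528],[0.866,-0.189,0,0,0,0.528],[0.866,-0.189,0,0,0,0.528],[0.866,-0.189,0,0,0,0.528],[0.866,-0.189,0,0,0,0.528],[0.866,-0.189,0,0,0,0.528],[0.866,-0.189,0,0,0,0.528],[0.866,-0.189,0,0,0,0.528],[0.866,-0.189,0,0,0,0.528],[0.866,-0.189,0,0,0,0.528]],
])

```text
t: 23.4
eef_pos: [599.5, 60.1, 347.9]
tcp_rot: [3.142, 0.002, 0.602]
ft_force: [-0.5, -0.5, -4.8]
opening: 0.671
```

Request:
send_rows([
  [[0.304,-0.935,0,0,0,0.444],[0.304,-0.935,0,0,0,0.444],[0.304,-0.935,0,0,0,0.444],[0.304,-0.935,0,0,0,0.444],[0.304,-0.935,0,0,0,0.444],[0.304,-0.935,0,0,0,0.444],[0.304,-0.935,0,0,0,0.444],[0.304,-0.935,0,0,0,0.444],[0.304,-0.935,0,0,0,0.444],[0.304,-0.935,0,0,0,0.444],[0.304,-0.935,0,0,0,0.444],[0.304,-0.935,0,0,0,0.444]],
])

```text
t: 24.4
eef_pos: [517.3, 341.9, 348.8]
tcp_rot: [3.14, -0.0, -0.099]
ft_force: [0.5, 0.0, -4.8]
opening: 0.672
```

```bash
python3 - <<'E'
from h import *
shot('wrist','w6.png'); s=env.state(); print(s['opening'],s['ft_force'])
c=shot('wrist'); im=c['image'][:,:,::-1].copy(); g=[557.4,293.9,-.098]
def cell(i,j,hw,z): return np.array([[i*45+a*hw,j*45+b*hw,z] for a,b in((-1,-1),(1,-1),(1,1),(-1,1))])@R.from_euler('z',g[2]).as_matrix().T+[g[0],g[1],0]
for P in [cell(1,-1,26.5,70),cell(-1,1,35.5,70),cell(0,0,98,56)]:
    cv2.polylines(im,[np.round(proj(c,P)).astype(np.int32)],True,(0,255,0),1)
cv2.imwrite('pics/w6o.png',im)
rel([517,343.1,172],[np.pi,0,-.098])
E
```

```text
0.6718078043572121 [ 0.31553495 -0.12483497 -4.13967009]
t 24.50 pos [517.2 342.2 349. ] rot [ 3.1405e+00 -4.0000e-04 -9.8800e-02] ROW [-0.0011, -0.0036, 0.5901, 0.0007, -0.0003, -0.0005] rows>= 4.2
```

View pics/w6o.png

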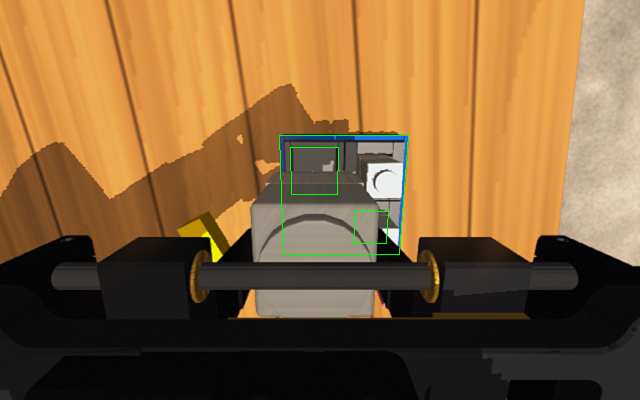

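The overlay again lies on the rim and the visible pockets, with the tin in the narrow cell at (390,235). Descending over the wide cell.

Request:
send_rows([
  [[-0.001,-0.003,0.1,0,0,0],[-0.001,-0.003,0.22,0,0,0],[-0.001,-0.003,0.34,0,0,0],[-0.001,-0.003,0.45,0,0,0],[-0.001,-0.003,0.54,0,0,0],[-0.001,-0.003,0.6,0,0,0],[-0.001,-0.003,0.613,0,0,0],[-0.001,-0.003,0.613,0,0,0],[-0.001,-0.003,0.613,0,0,0],[-0.001,-0.003,0.613,0,0,0]],
])

```text
t: 25.33
eef_pos: [517.2, 344.3, 166.8]
tcp_rot: [-3.141, -0.003, -0.098]
ft_force: [0.3, 0.3, -4.1]
opening: 0.671
```

Request:
send_rows([
  [[0,0,0.03,0,0,0],[0,0,0.06,0,0,0],[0,0,0.09,0,0,0],[0,0,0.1,0,0,0],[0,0,0.1,0,0,0]],
])

```text
t: 25.75
eef_pos: [515.9, 344.0, 133.8]
tcp_rot: [3.139, 0.001, -0.097]
ft_force: [-0.2, 0.6, -5.0]
opening: 0.671
```

Base is inside the pocket and the force is unchanged. Down to the floor.

Request:
send_rows([
  [[0,0,0.03,0,0,0],[0,0,0.06,0,0,0],[0,0,0.09,0,0,0],[0,0,0.11,0,0,0],[0,0,0.12,0,0,0],[0,0,0.12,0,0,0],[0,0,0.12,0,0,0]],
])

```text
t: 26.33
eef_pos: [516.5, 344.2, 99.1]
tcp_rot: [3.141, -0.0, -0.097]
ft_force: [-0.3, 0.4, -3.7]
opening: 0.673
```

Request:
send_rows([
  [[0,0,0.003,0,0,0],[0,0,0.005,0,0,0],[0,0,0.005,0,0,0]],
])

```text
t: 26.58
eef_pos: [516.5, 344.2, 97.8]
tcp_rot: [3.141, -0.001, -0.097]
ft_force: [-0.4, -1.0, -4.2]
opening: 0.672
```

Request:
send_rows([
  [[0,0,0.003,0,0,0],[0,0,0.005,0,0,0],[0,0,0.005,0,0,0]],
])

```text
t: 26.83
eef_pos: [516.5, 344.2, 97.2]
tcp_rot: [3.141, -0.001, -0.097]
ft_force: [-2.1, -2.7, 5.4]
opening: 0.676
```

Request:
send_rows([
  [[0,0,0,0,0,0],[0,0,0,0,0,0],[0,0,0,0,0,0],[0,0,0,0,0,0],[0,0,0,0,0,0]],
], grip=-0.66)

```text
t: 27.25
eef_pos: [516.5, 344.2, 96.2]
tcp_rot: [3.141, -0.001, -0.097]
ft_force: [-0.5, -0.4, -0.5]
opening: 0.825
```

Request:
send_rows([
  [[0,0,-0.05,0,0,0],[0,0,-0.15,0,0,0],[0,0,-0.28,0,0,0],[0,0,-0.42,0,0,0],[0,0,-0.56,0,0,0],[0,0,-0.7,0,0,0],[0,0,-0.85,0,0,0],[0,0,-0.85,0,0,0],[0,0,-0.85,0,0,0]],
])

```text
t: 28.0
eef_pos: [516.7, 344.7, 353.9]
tcp_rot: [-3.14, -0.005, -0.097]
ft_force: [0.4, 0.1, -0.9]
opening: 0.825
```

Request:
send_rows([
  [[-0.3,-0.3,0,0,0,0],[-0.3,-0.3,0,0,0,0],[-0.3,-0.3,0,0,0,0],[-0.3,-0.3,0,0,0,0],[-0.3,-0.3,0,0,0,0],[-0.3,-0.3,0,0,0,0]],
])

```text
t: 28.5
eef_pos: [435.4, 442.5, 349.5]
tcp_rot: [3.139, 0.001, -0.096]
ft_force: [0.9, -1.0, 0.5]
opening: 0.833
```

```bash
python3 - <<'E'
from h import *
s=env.state(); print(s['t'],s['eef_pos'],s['opening'])
W=shot('wrist'); S=shot('scene'); D=shot('side')
g=[557.4,293.9,-.098]
P=lambda i,j:R.from_euler('z',g[2]).as_matrix()[:2,:2]@[i*45,j*45]+g[:2]
for cam,c in [('scene',S),('side',D)]:
    for th,M,x0 in [('canister',upright(CAN,14),[*P(-1,1),-.1]),('slim_fallen',upright(TIN,84),[*P(1,-1),-.1]),('carton',upright(np.array(box(28,35,0,125)),0),[547,-186,-.12])]:
        for d in env.look_for(cam,th): 
            if d['confidence']>.4: print(cam,th,np.round(d['xy']),round(d['confidence'],2),np.round(back(c,d['xy'],90)))
    print(cam,'expected tops',np.round(proj(c,[[*P(-1,1),134],[*P(1,-1),154],[*P(1,1),154]])).tolist())
a=cv2.resize(S['image'][110:290,220:460,::-1],(400,300)); b=cv2.resize(D['image'][90:270,240:480,::-1],(400,300)); w=cv2.resize(W['image'][:,:,::-1],(400,250))
cv2.imwrite('pics/fin.png',np.vstack([np.hstack([a,b]),np.hstack([w,np.zeros_like(w)])]))
E
```

```text
28.5 [435.39385313 442.46178247 349.48770783] 0.8329704391618254
scene canister [384. 144.] 0.76 [502. 370.  90.]
scene slim_fallen [391. 221.] 0.81 [705. -38.  90.]
scene slim_fallen [396. 163.] 0.63 [593. 258.  90.]
scene slim_fallen [317. 165.] 0.57 [378. 122.  90.]
scene slim_fallen [278. 228.] 0.55 [ 471. -210.   90.]
scene carton [307. 239.] 0.7 [ 559. -209.   90.]
scene expected tops [[385.0, 136.0], [397.0, 147.0], [410.0, 137.0]]
side canister [290. 131.] 0.63 [498. 355.  90.]
side slim_fallen [247. 186.] 0.93 [320. 113.  90.]
side slim_fallen [305. 266.] 0.61 [ 404. -195.   90.]
side slim_fallen [330. 142.] 0.56 [604. 259.  90.]
side slim_fallen [371. 192.] 0.55 [638.  -4.  90.]
side carton [362. 257.] 0.59 [ 532. -205.   90.]
side carton [329. 146.] 0.48 [595. 241.  90.]
side expected tops [[297.0, 120.0], [330.0, 127.0], [324.0, 112.0]]
```

View pics/fin.png

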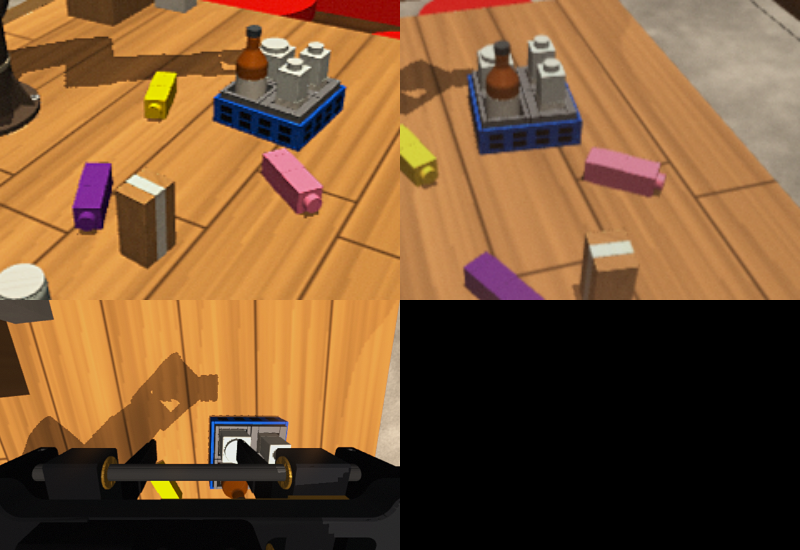

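All four cells are filled, and everything in them is upright with caps up. The bottle, stored tin, carton and can are standing where they were, and the gripper is clear. Handing in.

```bash
python3 -c "
from cell import env
print(env.job_done(), env.state()['t'])"
```

```text
the job is handed in; nothing more can be done
the job is handed in; nothing more can be done
```

The canister is in the wide cell and the slim tin is in the narrow cell, both upright with caps up. I handed the job in at about 28.5 s of the 72 s allowed.

- **Slim tin:** I stood it on the open bench at about (578, -24), let go and backed off. A wrist picture showed it standing free. Then I took it again from above and lowered it until it touched the cell floor, at the height predicted for being fully down (TCP at 111 mm).
- **Canister:** I gripped it on the two sides away from the carton. It touched the cell floor at 97.2 mm, against 97 mm predicted.
- **Forces:** the highest reading was about 17 N, when the tin touched the bench; in the cells it stayed under 6 N. These are the readings at the end of each move, not continuous.
- **Last pictures:** the bottle and the stored tin are upright in their cells, the carton is standing, and the part of the can in view looks undisturbed. I judged the carton and can by eye and did not re-measure them.
- **Disagreements:**
  - Blue-mask fits of the crate from the scene and side cameras, and from the second wrist view, were poor. I used the first wrist-view fit, checked by overlay to about 1 mm.
  - The scene camera's yaw for the standing tin was off by 0.16 rad. I used the wrist value, which the side camera confirmed.

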